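# Click a polishing pad into the air polisher's ball chuck

### The arm

A 6-joint arm with a two-finger parallel gripper is mounted at the origin on the work surface. World frame = base frame: x ahead of the robot, y to its left, z up, the work surface at z = 0. Lengths are in mm, angles in rad, forces in N, time in s.
With the tool pointing down it reaches from about 350 to 975 mm from the base axis. Payload 17.4 kg.
Tool frame: the origin (TCP) lies at the very end of the fingers, on their centre line; the grasp point (between the pads) lies 19 mm behind it; z points along the fingers, y is the direction in which the jaws open and shut (so a half turn about z gives the same grasp; the last joint's range is limited). The gripper opens to 85 mm and grips with 20 to 120 N. Pads are 22 mm wide; open, the fingers measure 114 mm over their backs; the gripper's body (76 mm by 85 mm) begins 54 mm behind the grasp point. The pads swing forward as they close: fully open they stand 13 mm farther back than shut.
Start: joints at [1.224, 0.116, 1.442, -0, 1.584, -0.038], TCP at [205.151, 643.075, 231.303] pointing down, gripper open.
Joint ranges: [-2.83, 2.83], [-0.83, 2.19], [0.07, 2.5], [-1.14, 4.28], [0.01, 3], [-2.97, 2.97]. Speed limits (rad/s): [1.89, 1.89, 2.22, 3.14, 3.14, 3.14].

### API

Orientations are given as a 3x3 rotation matrix whose columns are the frame's x, y, z axes.
In Python, from plant import status, optics, job gives the robot as it stands.
- The arm moves only by the shell command python3 -m handwheel 'ROWS' [OPENING]. ROWS is JSON, a list of rows, each a list of 6 numbers: the shift along the tool's x, y, z in m, then the turn, a rotation vector about the tool's x, y, z in rad. A call has 1 to 8 rows; each row shifts and turns the pose as measured when the row begins, along the tool's axes as they then stand; what a row does not reach is not made up. A row lasts 1/8 s, in which the tool goes at most 62.5 mm and 10.7 degrees, less where a joint would pass 70% of its speed; a pose out of reach is approached as far as the arm can. A call with a gripper value outside its range is refused whole. OPENING is the finger opening in m, from 0 to 0.0854, set as the call begins (- or left out, the last holds). The fingers move at their own pace and stop on an object; the grip force is fixed at half the most. Time passes only in rows, so rows that do not move let the fingers close. It gives the time, the measured TCP pose, the force and the opening at its end, in the units of the state.
- status.read_state(): the state, without advancing time (a new reading comes with each control period).
- optics.read_camera(name): name is "side" or "top"; returns a dict with "frame" (480x640x3 uint8, red, green, blue), "range_z" (480x640 float32, mm along the optical axis (not along the pixel's ray), 0 where there is no reading), "camera_matrix" (3x3 intrinsics, pixels), "rvec" (rotation vector, rad) and "tvec" (3), from world to camera coordinates, as OpenCV has them. Camera axes: x right, y down, z forward; pixel columns grow to the right and rows downward; lengths in mm; the calibration is good to about 2 mm. A picture is of the moment at which its call begins.
- job.job_done(): hands the job in, once; it reports no verdict.
The state is a dict: "time": time; "joints": joint angles; "qd": joint speeds; "joint_torque": joint torques, N m; "eef_pos": TCP position; "tcp_rot": TCP orientation; "wrist_force": force on the tool from outside, world axes, zero at the start; "ft_torque": the same for the moment, N m; "opening": finger opening in mm.
Only numpy, scipy, OpenCV 4.12 (cv2) and the standard library are available. Lean on these libraries where they do the work, as an engineer would, in place of code of your own. Each camera call takes 0.05 s, during which the arm holds its last target.

### The job

Fit the white polishing pad to the air polisher that stands chuck-up in its bench cradle: lift the pad out of the rack, put its shank into the chuck and push it straight down until the sprung side ball clicks into the groove and the pad stays held, then let go. The depth at which it clicks is set inside the chuck and cannot be seen, so feel for it and push gently: the click takes about 10 N, and more than 20 N would damage the chuck. Leave the other pads, the spray bottle and the tile offcut where they are.

Things in the scene. Friction and masses are not known exactly. Their poses are not given: they have to be found in the camera images.
- pad_white: Pad to fit: disc 50 mm diameter, 14 mm thick (rubber-rimmed, white felt on top) on a steel shank pointing down; 140 to 240 g. Origin at the shank's lower tip, z up its axis; disc spans 56 to 70 mm. Shank diameter: 8 to 14 mm cone in the first 3 mm, 14 mm up to 14, groove of 6 mm from 14 to 27, 14 mm again from 31 up. Stands loose in any hole of the rack, disc on its top. Any yaw; grip the rim.
- pad_yellow: Same pad with yellow felt, in another hole of the rack; to be left alone. Origin at the tip of its shank.
- pad_red: Same pad with red felt, in another hole of the rack; to be left alone. Origin at the tip of its shank.
- rack: Fixed plywood block, 36 mm (its x) by 230 mm (its y) by 66 mm high, origin at the centre of its underside. Three through holes of 21 mm diameter in a row along its y, 75 mm apart; the discs overhang it by 7 mm on both sides along its x.
- polisher: Fixed air polisher in a plywood cradle. Origin on the bench under the chuck's axis; the black grip sleeve and the throttle lever on it (top at 76 mm) and a brass inlet run from the head along its +x to 255 mm. Head 48 mm wide up to 72 mm; above it the round steel chuck, 34 mm outside diameter, from 76 to 128 mm height. Foot plate 110 by 100 by 16 mm.
- chuck_mouth (a point): Centre of the chuck's open top, 128 mm above the bench. Vertical bore, 16 mm wide. A sprung 12 mm ball stands 5 mm into it from the polisher's +x side, 6 to 30 mm below the mouth: a hidden setting. The tip meets it with 5 to 10 N, slides 15 mm past it, then gives way by 4 mm (click; tip 18 mm below ball); 2 to 3 mm lower is a hard stop. Held, the disc's underside is 8 to 32 mm above the mouth.
- ejector (a joint): Sprung ejector pin at the bottom of the bore, moved only by the shank's tip (m): 0 = fully up, bore empty; grows as it is pushed down, resisting with 2 to 4.5 N. About 0.005 when the pad is clicked in and held, 0.008 with the tip on the hard stop. Before the click it reads less than 0.003, also if the pad is let go there.
- stop (a joint): Overload plate that forms the stop at the bottom of the bore (m, down): stays within 0.0002 of 0 up to a push of 19 N, then yields on a stiff spring, 0.001 at 25 N, which is too much.
- spray_bottle: Blue spray bottle, 60 mm diameter, 150 mm high, standing loose on the bench; to be left alone. Origin at the centre of its underside.
- offcut: Loose grey tile offcut, 90 by 60 by 8.5 mm, lying on the bench; to be left alone. Origin at the centre of its underside.
Not all that is in view belongs to the job. What is shaped like the pad_white but pink is not meant. Of the things shaped like the rack, the plywood one is meant.

How it is judged (in metres and radians):
On the way, in this order (a step that is already met when the one before it is completed fails the run):
1. the white pad is lifted out of the rack (z of pad_white in the frame of rack above 0.068 m), for 0.1 s.
2. the shank's tip is in the chuck's bore (horizontal distance between pad_white and chuck_mouth below 0.004 m and z of pad_white in the frame of chuck_mouth below -0.004 m), for 0.05 s.
3. the pad is clicked home (horizontal distance between pad_white and chuck_mouth below 0.004 m and value of joint ejector above 0.004 m), for 0.2 s.
At the end, for the whole second after the job is handed in: The white pad is held in the chuck by the ball with the ejector pin kept down by more than 4 mm, its shank's tip within 4 mm of the chuck's axis, upright within 0.12 rad, at rest and let go (all of step 3 and angle between pad_white's own z axis and vertical below 0.12 rad and linear speed of pad_white below 0.01 m/s); the robot touches nothing.
It fails at once if the pad is pressed too hard on the chuck's stop (over 25 N: the stop plate gives by more than 1 mm) (value of joint stop above 0.001 m).
It fails at once if the pad or the robot is forced against the polisher with more than 60 N in all (contact force between any of pad_white, the fingers, the arm and polisher above 60 N).
It fails at once if another pad is moved by more than 20 mm (distance of any of pad_yellow, pad_red from where it was at the start of the episode above 0.02 m).
It fails at once if the spray bottle or the tile offcut is moved by more than 20 mm (distance of any of spray_bottle, offcut from where it was at the start of the episode above 0.02 m).
It also fails if it takes over 48 s, if anything falls off the work surface, if the arm or the gripper's body presses on something with over 40 N, if the wrist force passes 120 N, or if a joint passes its speed limit or range.

## Working session

There is one attempt and no reset: what is moved stays moved. The work goes in short steps, Python scripts to look and compute and a shell command to move; the robot and the scene stay as the last step left them, time stands still between calls to the robot, and variables do not carry over. Pictures are saved under pics/ and viewed, and the job is handed in when it is done.

```bash
mkdir -p pics; ls
python3 - <<'E'
from plant import status, optics
import cv2,numpy as np
s=status.read_state(); print(s)
for n in("top","side"):
    c=optics.read_camera(n); np.savez(f"pics/{n}0.npz",**c)
    cv2.imwrite(f"pics/{n}0.png",c["frame"][:,:,::-1]); print(c["camera_matrix"],c["rvec"],c["tvec"])
E
```

```text
pics
{'time': 0.0, 'joints': array([ 1.22420070e+00,  1.16473792e-01,  1.44224065e+00,  1.37887211e-06,
        1.58400226e+00, -3.78367384e-02]), 'qd': array([-0.00052255,  0.00093467,  0.00022328,  0.00075183, -0.00102819,
        0.00116154]), 'joint_torque': array([-1.90747145e-03, -7.32014608e+01, -6.32471251e+01, -1.30924823e-04,
        6.49339097e-03,  7.69277847e-06]), 'eef_pos': array([205.0859878 , 642.8974245 , 230.58567887]), 'tcp_rot': array([[-9.52711446e-01,  3.03876214e-01, -3.83134230e-04],
       [ 3.03876452e-01,  9.52710861e-01, -1.05673986e-03],
       [ 4.38980345e-05, -1.12319363e-03, -9.99999368e-01]]), 'wrist_force': array([-0.08876377, -0.37232207,  0.16043322]), 'ft_torque': array([-0.02740953, -0.01534782,  0.00127957]), 'opening': 85.67778296202489}
[[493.92340158   0.         317.71823334]
 [  0.         493.92340158 235.16629571]
 [  0.           0.           1.        ]] [ 2.16870993 -2.16456609  0.15712912] [ -96.13760797  563.38160826 1062.12626839]
[[452.90233741   0.         316.85667634]
 [  0.         452.90233741 241.61496675]
 [  0.           0.           1.        ]] [ 0.17827355 -2.69843913  1.47205797] [540.62215967 177.85027391 875.11233829]
```

View pics/top0.png

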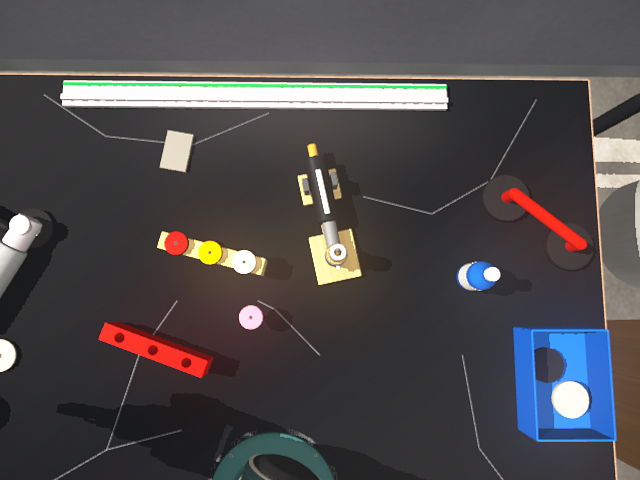

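View pics/side0.png

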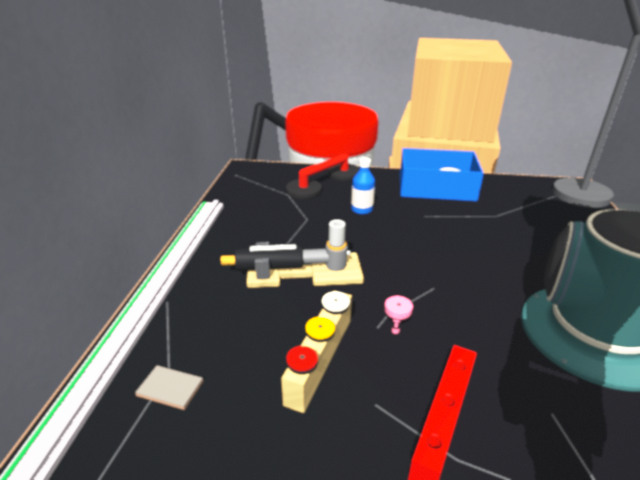

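Top view: plywood rack with red (176,243), yellow (210,253) and white (244,262) pads, chuck at about (337,254), and the pink decoy at (251,317). Side view: white pad at (336,301), chuck top at (337,225). Next I measure these.

```bash
cat > h.py <<'E'
import numpy as np,cv2
from plant import status,optics
def cam(c):
    R=cv2.Rodrigues(np.array(c["rvec"],float))[0]; return np.array(c["camera_matrix"]),R,np.array(c["tvec"],float).ravel()
def onplane(c,u,v,z):
    K,R,t=cam(c); o=-R.T@t; d=R.T@np.linalg.solve(K,[u,v,1.]); return o+d*(z-o[2])/d[2]
def bydepth(c,u,v):
    K,R,t=cam(c); Z=c["range_z"][int(v),int(u)]; return R.T@(np.linalg.solve(K,[u,v,1.])*Z-t)
def proj(c,p):
    K,R,t=cam(c); q=K@(R@np.array(p,float)+t); return q[:2]/q[2]
def cloud(c):
    K,R,t=cam(c); v,u=np.mgrid[:480,:640]; Z=c["range_z"]
    P=np.linalg.inv(K)@np.stack([u.ravel(),v.ravel(),np.ones(u.size)])*Z.ravel()
    return ((P.T-t)@R).reshape(480,640,3)
E
python3 - <<'E'
from h import *
for n,boxes in(("top",dict(red=(176,243),yel=(210,253),whi=(244,262))),("side",dict(red=(302,359),yel=(320,328),whi=(336,301)))):
    c=dict(np.load(f"pics/{n}0.npz")); f=c["frame"]; hsv=cv2.cvtColor(f,cv2.COLOR_RGB2HSV); W=cloud(c)
    for k,(u,v) in boxes.items():
        h,s,val=[hsv[...,i].astype(int) for i in range(3)]
        m={"red":((h<8)|(h>172))&(s>150)&(val>120),"yel":(abs(h-28)<7)&(s>170)&(val>150),"whi":(s<50)&(val>170)}[k].astype(np.uint8)
        b=np.zeros_like(m); b[v-16:v+17,u-20:u+21]=1; m&=b
        cs=cv2.findContours(m,cv2.RETR_EXTERNAL,cv2.CHAIN_APPROX_NONE)[0]; q=max(cs,key=cv2.contourArea)
        e=cv2.fitEllipse(q); print(n,k,e,onplane(c,*e[0],80).round(1),"depth",bydepth(c,*e[0]).round(1))
    # chuck: points with z 120..136 near
    m=(abs(W[...,2]-128)<9)&(c["range_z"]>0)
    u0,v0=(337,253) if n=="top" else (337,226)
    b=np.zeros_like(m); b[v0-25:v0+25,u0-25:u0+25]=1; m&=b
    vv,uu=np.nonzero(m); print(n,"chuck px",uu.min(),uu.max(),vv.min(),vv.max(),W[m].mean(0),np.percentile(W[m],[2,98],axis=0))
    if n=="top":
        q=max(cv2.findContours(m.astype(np.uint8),0,1)[0],key=cv2.contourArea); e=cv2.fitEllipse(q); print(e,onplane(c,*e[0],128))
    cr=f[v0-45:v0+65,u0-120:u0+80] if n=="top" else f[v0-40:v0+110,u0-120:u0+80]
    cv2.imwrite(f"pics/{n}_crop.png",cv2.resize(cr[:,:,::-1],None,fx=4,fy=4,interpolation=cv2.INTER_CUBIC))
E
```

```text
top red ((175.84649658203125, 242.75025939941406), (22.087663650512695, 23.55522346496582), 24.71775245666504) [540.9 206.3  80. ] depth [540.8 206.   80.9]
top yel ((209.62733459472656, 252.22314453125), (22.183799743652344, 22.721343994140625), 36.3419075012207) [521.  134.5  80. ] depth [520.8 134.1  82.1]
top whi ((243.35760498046875, 261.457763671875), (22.820293426513672, 23.12969970703125), 100.80115509033203) [501.6  63.   80. ] depth [501.5  62.8  81.4]
top chuck px 329 345 244 260 [ 517.71717815 -132.96905103  127.44548465] [[ 501.70955655 -148.61246255  120.81970893]
 [ 533.24005182 -118.08107879  130.84278689]]
((337.32275390625, 252.10140991210938), (15.595589637756348, 15.972867012023926), 25.91588020324707) [ 517.56770965 -132.98492003  128.        ]
side red ((301.2298889160156, 358.4441223144531), (25.264686584472656, 31.532861709594727), 95.30418395996094) [542.4 210.4  80. ] depth [542.3 211.4  81. ]
side yel ((319.38458251953125, 327.72454833984375), (21.41211700439453, 29.648048400878906), 95.16886138916016) [522.8 137.9  80. ] depth [522.7 138.3  80.4]
side whi ((335.2681884765625, 300.9756164550781), (20.252607345581055, 27.478717803955078), 90.99842071533203) [502.7  64.5  80. ] depth [502.8  62.3  78.2]
side chuck px 329 344 220 231 [ 520.19274066 -129.49014564  126.57952408] [[ 504.66945053 -146.33206099  119.455123  ]
 [ 535.93566396 -116.06959833  130.81265463]]
```

View pics/top_crop.png

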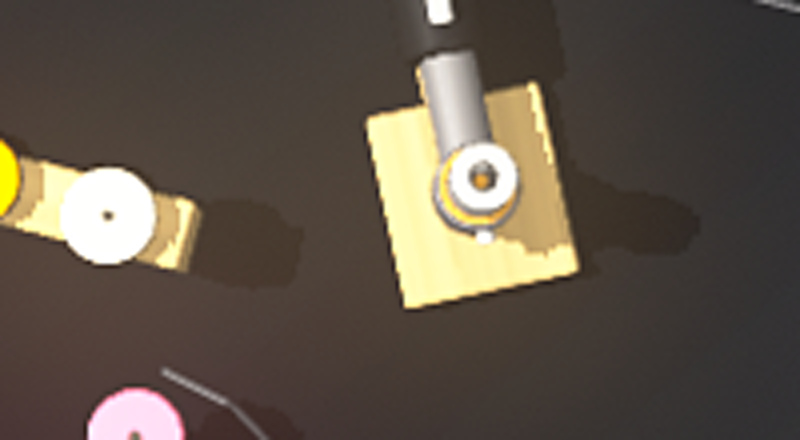

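View pics/side_crop.png

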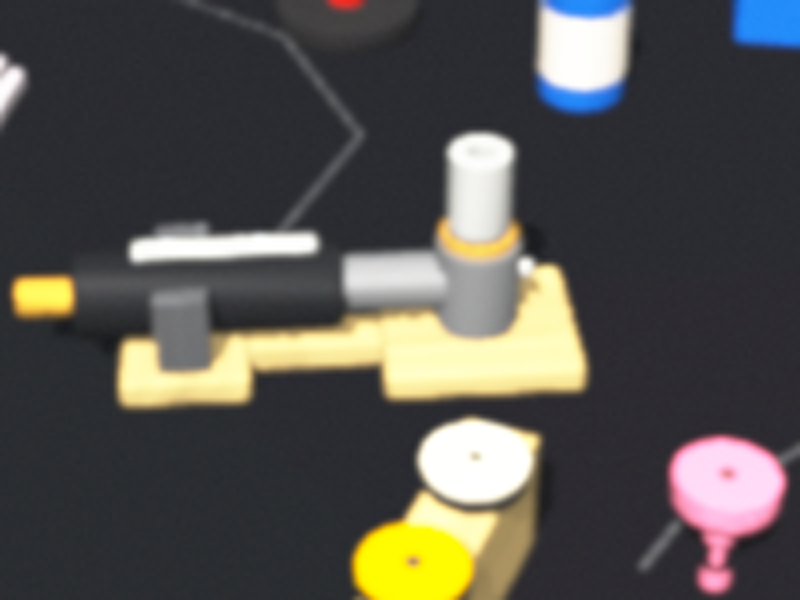

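```bash
python3 -m handwheel '[[0,0,0,0,0,0.18],[0,0,0,0,0,0.18],[0,0,0,0,0,0.18],[0,0,0,0,0,0.18],[0,0,0,0,0,0.18],[0,0,0,0,0,0.18],[0,0,0,0,0,0.18],[0,0,0,0,0,0.18]]' 0.085
cat >> h.py <<'E'
def delta(target,yaw):
    "tool-frame shift (m) to target TCP (mm) and rotvec to pointing down with tool y at world angle yaw (deg)"
    s=status.read_state(); R=s["tcp_rot"]; d=R.T@(np.array(target)-s["eef_pos"])/1000
    y=np.array([np.cos(np.radians(yaw)),np.sin(np.radians(yaw)),0]); z=np.array([0,0,-1.]); G=np.stack([np.cross(y,z),y,z],1)
    r=cv2.Rodrigues(R.T@G)[0].ravel()
    print("t",s["time"].__round__(2),"pos",s["eef_pos"].round(1),"F",s["wrist_force"].round(1),"T",s["ft_torque"].round(2),"open",round(s["opening"],1),"d(m)",d.round(4),"len",np.linalg.norm(d).round(3),"rot",r.round(4))
E
python3 -c "
from h import *
delta([501.6,63,150],-15.3)"
```

```text
time: 1.1
eef_pos: [204.7, 641.9, 226.8]
tcp_rot: [[0.222, 0.975, -0.002], [0.975, -0.222, -0.007], [-0.007, -0.001, -1.0]]
wrist_force: [0.1, 0.4, -0.5]
opening: 85.1
t 1.1 pos [204.7 641.9 226.8] F [ 0.1  0.4 -0.5] T [0.01 0.01 0.  ] open 85.1 d(m) [-0.4981  0.4179  0.08  ] len 0.655 rot [-0.0007  0.0069  0.0434]
```

```bash
python3 -m handwheel '[[-0.045,0.038,0.004,0,0.007,0.043],[-0.045,0.038,0.004,0,0,0],[-0.045,0.038,0.004,0,0,0],[-0.045,0.038,0.004,0,0,0],[-0.045,0.038,0.004,0,0,0],[-0.045,0.038,0.004,0,0,0],[-0.045,0.038,0.004,0,0,0],[-0.045,0.038,0.004,0,0,0]]' 0.075
python3 -c "
from h import *
delta([501.6,63,120],-15.3)"
```

```text
time: 2.1
eef_pos: [406.4, 204.2, 191.1]
tcp_rot: [[0.262, 0.965, -0.002], [0.965, -0.262, -0.003], [-0.003, -0.001, -1.0]]
wrist_force: [0.4, 0.9, 0.7]
opening: 75.1
t 2.1 pos [406.4 204.2 191.1] F [0.4 0.9 0.7] T [0.01 0.02 0.01] open 75.1 d(m) [-0.1111  0.1289  0.0714] len 0.185 rot [-0.0009  0.003   0.0016]
```

```bash
python3 -m handwheel '[[-0.032,0.037,0.015,0,0.003,0],[-0.032,0.037,0.015,0,0,0],[-0.032,0.037,0.015,0,0,0],[-0.015,0.018,0.01,0,0,0],[0,0,0,0,0,0]]'
python3 -c "
from h import *
delta([501.6,63,52],-15.3)
for n in('top','side'):
    c=optics.read_camera(n); cv2.imwrite(f'pics/{n}1.png',c['frame'][:,:,::-1])"
```

```text
time: 2.72
eef_pos: [504.1, 54.4, 133.7]
tcp_rot: [[0.268, 0.964, -0.001], [0.964, -0.268, 0.001], [0.0, -0.001, -1.0]]
wrist_force: [-0.2, 0.1, 0.3]
opening: 74.8
t 2.73 pos [504.1  54.4 133.7] F [-0.2  0.1  0.3] T [ 0.   -0.01 -0.05] open 74.8 d(m) [ 0.0076 -0.0046  0.0817] len 0.082 rot [-0.0013 -0.0003 -0.0038]
```

View pics/side1.png

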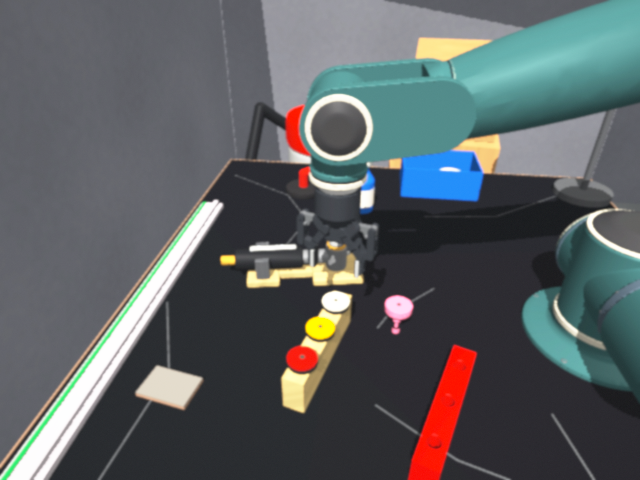

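View pics/top1.png

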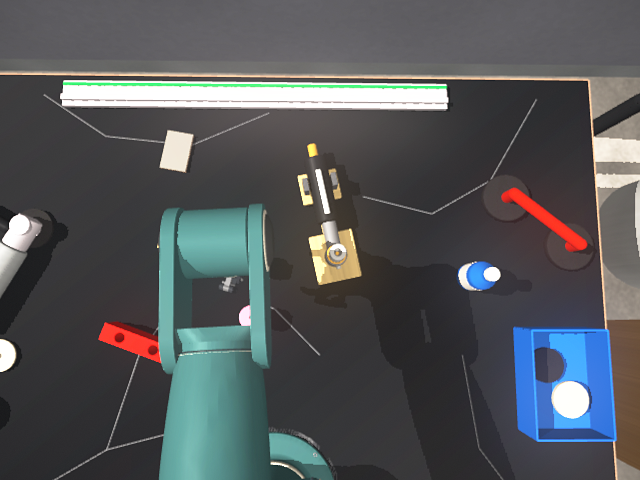

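The open gripper hangs about 50 mm above and slightly beyond the white pad: fingertips at about (307,265) and (362,270) in the side view, pad at (336,301). I'll correct that and go down.

```bash
python3 -m handwheel '[[0.0076,-0.0046,0.015,0,0,-0.004],[0,0,0.015,0,0,0],[0,0,0,0,0,0]]'
python3 -c "
from h import *
delta([501.6,63,52],-15.3)"
```

```text
time: 3.2
eef_pos: [500.3, 67.0, 103.0]
tcp_rot: [[0.259, 0.966, 0.001], [0.966, -0.259, 0.001], [0.002, 0.0, -1.0]]
wrist_force: [0.6, -0.8, -0.5]
opening: 75.1
t 3.2 pos [500.3  67.  103. ] F [ 0.6 -0.8 -0.5] T [ 0.04  0.01 -0.02] open 75.1 d(m) [-0.0036  0.0023  0.051 ] len 0.051 rot [ 0.0005 -0.0015  0.0051]
```

```bash
python3 -m handwheel '[[-0.002,0.0013,0.015,0,0,0],[0,0,0.015,0,0,0],[0,0,0.008,0,0,0],[0,0,0,0,0,0]]'
python3 -c "
from h import *
delta([501.6,63,52],-15.3)"
```

```text
time: 3.7
eef_pos: [500.8, 64.8, 62.0]
tcp_rot: [[0.259, 0.966, 0.0], [0.966, -0.259, 0.001], [0.001, 0.0, -1.0]]
wrist_force: [-0.7, 0.1, 0.8]
opening: 75.0
t 3.7 pos [500.8  64.8  62. ] F [-0.7  0.1  0.8] T [-0.01 -0.02  0.02] open 75.0 d(m) [-0.0016  0.0012  0.01  ] len 0.01 rot [ 0.     -0.0013  0.0055]
```

```bash
python3 -m handwheel '[[-0.0014,0.001,0.009,0,0,0.004],[0,0,0,0,0,0]]'
python3 -c "
from h import *
delta([501.6,63,52],-15.3)
for n in('side',):
    c=optics.read_camera(n); cv2.imwrite(f'pics/{n}2.png',cv2.resize(c['frame'][210:390,220:450,::-1],None,fx=3,fy=3))"
```

```text
time: 3.95
eef_pos: [501.8, 63.0, 52.7]
tcp_rot: [[0.263, 0.965, 0.001], [0.965, -0.263, 0.001], [0.001, 0.001, -1.0]]
wrist_force: [0.9, -0.4, -0.3]
opening: 75.0
t 3.95 pos [501.8  63.   52.7] F [ 0.9 -0.4 -0.3] T [-0.   -0.02 -0.01] open 75.0 d(m) [-0.0001 -0.0001  0.0007] len 0.001 rot [ 0.0006 -0.0014  0.001 ]
```

View pics/side2.png

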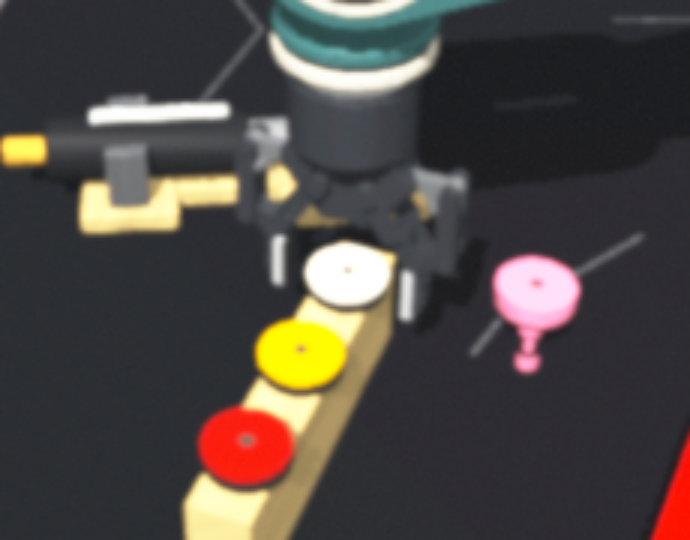

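The fingers straddle the white disc (pad faces at crop (278,260) and (406,295), disc between them at (347,272)). Closing now.

```bash
python3 -m handwheel '[[0,0,0,0,0,0],[0,0,0,0,0,0],[0,0,0,0,0,0],[0,0,0,0,0,0],[0,0,0,0,0,0],[0,0,0,0,0,0]]' 0.040
python3 -c "
from h import *
delta([501.6,63,52],-15.3)"
```

```text
time: 4.75
eef_pos: [502.3, 63.2, 54.2]
tcp_rot: [[0.263, 0.965, 0.003], [0.965, -0.263, 0.001], [0.002, 0.002, -1.0]]
wrist_force: [0.3, 0.2, -0.9]
opening: 48.3
t 4.75 pos [502.3  63.2  54.2] F [ 0.3  0.2 -0.9] T [-0.    0.04 -0.01] open 48.3 d(m) [-0.0004 -0.0006  0.0022] len 0.002 rot [ 0.0021 -0.002   0.0012]
```

```bash
python3 -m handwheel '[[0,0,-0.006,0,0,0],[0,0,-0.015,0,0,0],[0,0,-0.025,0,0,0],[0,0,-0.03,0,0,0],[0,0,-0.03,0,0,0],[0,0,-0.02,0,0,0],[0,0,-0.01,0,0,0],[0,0,0,0,0,0]]' 
python3 -c "
from h import *
delta([517.6,-133,205],-15.3)
for n in('side',):
    c=optics.read_camera(n); np.savez('pics/side3.npz',**c);cv2.imwrite(f'pics/{n}3.png',cv2.resize(c['frame'][150:330,220:450,::-1],None,fx=3,fy=3))"
```

```text
time: 5.75
eef_pos: [501.6, 63.0, 199.1]
tcp_rot: [[0.263, 0.965, 0.004], [0.965, -0.263, 0.002], [0.003, 0.004, -1.0]]
wrist_force: [0.5, -0.4, -2.2]
opening: 48.1
t 5.75 pos [501.6  63.  199.1] F [ 0.5 -0.4 -2.2] T [ 0.02 -0.03  0.01] open 48.1 d(m) [-0.1849  0.0669 -0.0062] len 0.197 rot [ 0.0037 -0.0027  0.0012]
```

View pics/side3.png

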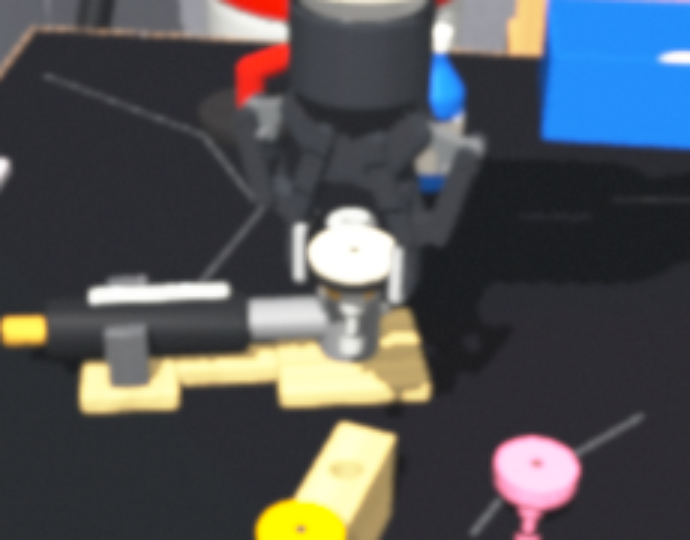

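Pad lifted (crop (351,253), its shank hanging below); the hole is empty at (348,470) and yellow is undisturbed. I'll refine the chuck mouth in the side view before moving over it.

Run:
```python
from h import *
for n,(u,v) in (("side",(337,226)),("top",(337,252))):
    c=dict(np.load(f"pics/{n}0.npz")); print(n,[proj(c,p).round(1).tolist() for p in([517.6,-133,128],[517.6,-133,76])])
    cv2.imwrite(f"pics/{n}_mouth.png",cv2.resize(c["frame"][v-20:v+25,u-25:u+25,::-1],None,fx=12,fy=12,interpolation=cv2.INTER_CUBIC))
c=dict(np.load("pics/side0.npz"))
for v in (222,223,224,225): print(v,onplane(c,337.2,v,128).round(1))
c=dict(np.load("pics/top0.npz")); g=c["frame"][240:266,324:352].min(2); print(g)
```

```text
side [[337.8, 223.9], [337.2, 244.1]]
top [[337.3, 252.1], [335.9, 254.3]]
222 [ 519.6 -140.8  128. ]
223 [ 519.2 -136.5  128. ]
224 [ 518.8 -132.3  128. ]
225 [ 518.4 -128.1  128. ]
[[166 160 173 191 210 225 226 216 200 186 172 157 140 122 104  93 103 105
  103 104 104 107 109 108 109 108 108 163]
 [164 163 170 186 207 224 226 220 203 189 175 161 144 127 107  90 102 106
  104 104 104 106 109 109 110 108 110 108]
 [164 156 166 185 203 221 228 221 208 192 178 162 147 126 107  90  96 103
  104 102 105 106 109 110 111 109 110 112]
 [162 144 159 182 200 219 229 225 196 182 172 150 162 160 150 131 108 100
  100 102 104 106 107 111 110 110 111 111]
 [163 150 160 178 196 216 221 210 153 182 203 202 230 236 236 230 208 166
  121 101 101 104 107 111 112 110 109 111]
 [162 167 167 175 193 202 177 150 169 241 250 254 254 254 254 255 255 245
  216 146 106 105 107 110 111 111 109 111]
 [163 164 160 170 190 167 146 147 236 255 253 252 253 253 253 252 252 253
  255 232 129  99 105 109 111 111 109 110]
 [166 164 151 164 175 143 124 219 255 253 252 254 251 248 248 253 254 252
  252 255 193 108 101 10
[... 1425 characters left out ...]
193 153 119 159 170 129  93 121 140 143 138 155 161 162 161 153 119  96
   70  78 109 106 105 105 105 108 109 110]
 [191 173 131 114 169 174 123  94 101 121 118 120 122 117 114  97  88  67
   70 111 112 103 104 104 106 107 109 111]
 [190 193 163 118 113 175 161 129 100  87  81 100 110 100  84  69  80  94
  103 113 102 105 104 104 107 105 108 110]
 [189 191 192 141 109 110 161 161 144 139 127 109 105 103 121 105 115 127
  117 102 105 107 105 105 105 107 108 110]
 [190 191 190 173 130 103  97 116 161 179 161 131 133 132 141 126 117  98
   96 103 106 106 105 105 104 105 108 109]
 [189 190 190 187 162 130 118 101  88  88 106 113 158 171 161 124 102 100
   99 102 105 106 106 106 104 106 107 109]]
```

View pics/side_mouth.png

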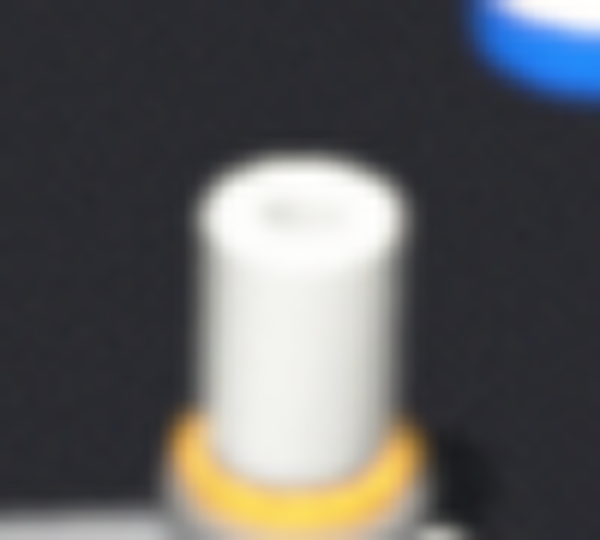

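View pics/top_mouth.png

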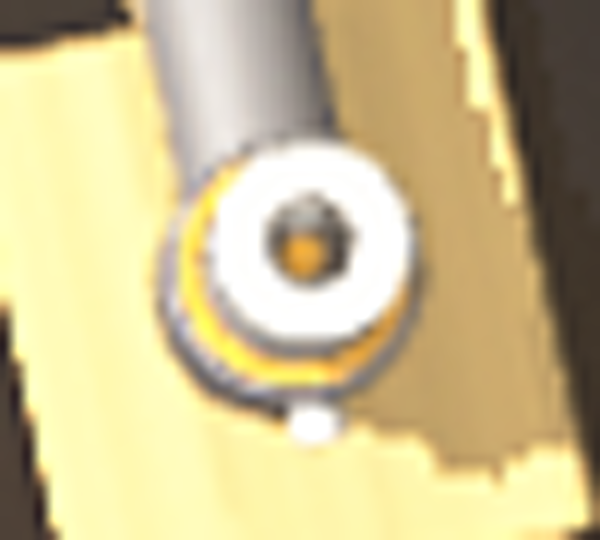

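```bash
python3 -m handwheel '[[-0.025,0.009,-0.001,0.0035,-0.003,0.001],[-0.04,0.0145,-0.001,0,0,0],[-0.04,0.0145,-0.001,0,0,0],[-0.04,0.0145,-0.001,0,0,0],[-0.025,0.009,-0.001,0,0,0],[-0.008,0.004,-0.001,0,0,0],[0,0,0,0,0,0]]' 
python3 -c "
from h import *
delta([519,-133.4,200],-15.3)"
```

```text
time: 6.68
eef_pos: [515.9, -130.6, 195.6]
tcp_rot: [[0.262, 0.965, -0.012], [0.965, -0.262, 0.002], [-0.001, -0.013, -1.0]]
wrist_force: [-0.3, -0.1, -2.0]
opening: 48.2
t 6.67 pos [ 515.9 -130.6  195.6] F [-0.3 -0.1 -2. ] T [-0.03  0.03 -0.01] open 48.2 d(m) [-0.0019  0.0037 -0.0045] len 0.006 rot [-0.0126  0.0012  0.0016]
```

```bash
python3 -m handwheel '[[-0.0019,0.0037,-0.0045,-0.0126,0.001,0.0016],[0,0,0,0,0,0],[0,0,0,0,0,0]]' 
python3 -c "
from h import *
delta([519,-133.4,200],-15.3)
for n in('side','top'):
    c=optics.read_camera(n); np.savez(f'pics/{n}4.npz',**c);cv2.imwrite(f'pics/{n}4.png',cv2.resize(c['frame'][170:290,260:420,::-1],None,fx=5,fy=5,interpolation=2))
    print(proj(c,[519,-133.4,128]),proj(c,[519,-133.4,225]))"
```

```text
time: 7.05
eef_pos: [519.2, -131.5, 200.0]
tcp_rot: [[0.262, 0.965, 0.001], [0.965, -0.262, 0.0], [0.0, 0.0, -1.0]]
wrist_force: [0.4, -1.3, -1.4]
opening: 48.1
t 7.05 pos [ 519.2 -131.5  200. ] F [ 0.4 -1.3 -1.4] T [-0.01  0.02  0.04] open 48.1 d(m) [-0.0019  0.0003  0.    ] len 0.002 rot [ 0.0005 -0.0003  0.0021]
[337.16957104 223.73608888] [338.35061807 182.64002866]
[337.52407469 251.39851776] [340.71237842 246.56250326]
```

View pics/side4.png

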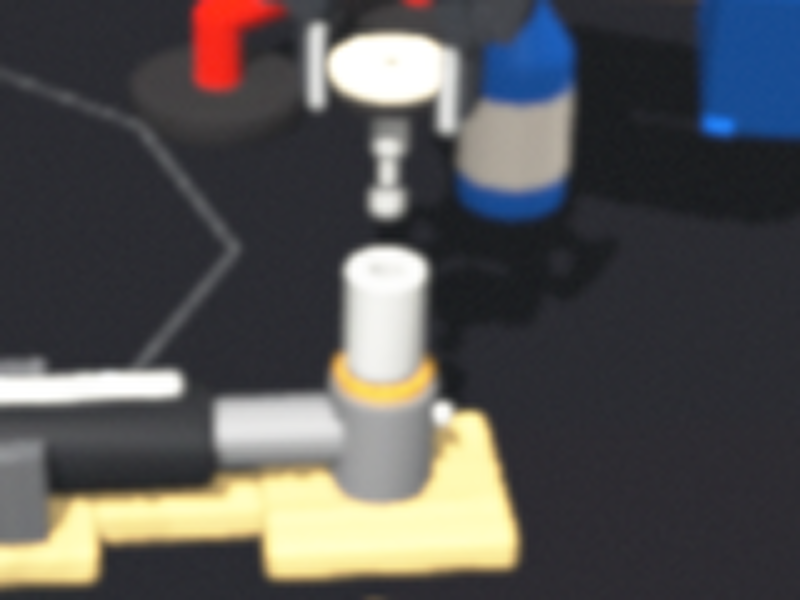

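View pics/top4.png

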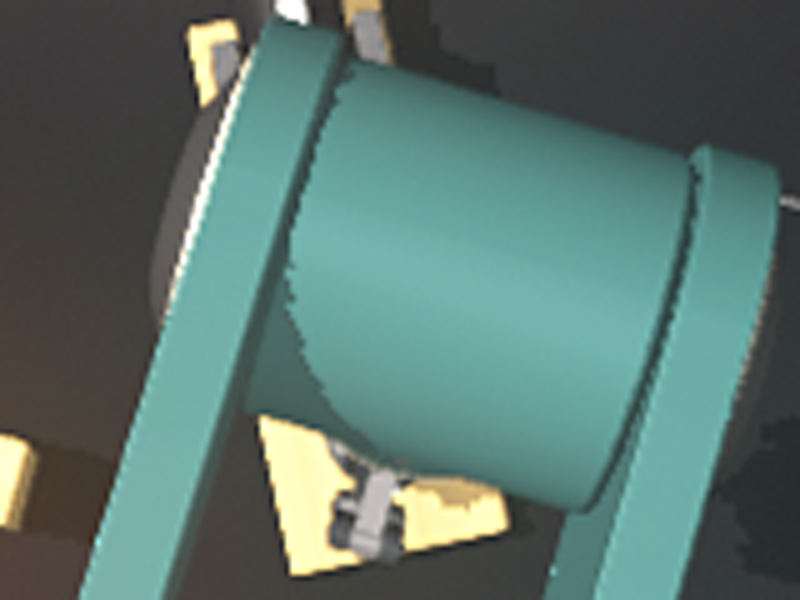

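The shank (crop (388,205)) hangs straight above the chuck mouth ((386,270)) in the side view. The top view is blocked by the wrist. I'll correct the last 2 mm and go down to just above the mouth.

```bash
python3 -m handwheel '[[-0.001,0.0003,0.008,0,0,0],[0,0,0.008,0,0,0],[0,0,0.002,0,0,0],[0,0,0,0,0,0]]'
python3 - <<'E'
from h import *
c=dict(np.load("pics/side4.npz"))
f=c["frame"];h=cv2.cvtColor(f,cv2.COLOR_RGB2HSV); m=((h[...,1]<70)&(h[...,2]>185)).astype(np.uint8); b=np.zeros_like(m); b[174:193,325:349]=1; m&=b
q=max(cv2.findContours(m,0,1)[0],key=cv2.contourArea); e=cv2.fitEllipse(q); print(e, onplane(c,*e[0],225.8).round(1))
b[:]=0; b[215:245,325:350]=1
delta([519,-133.4,180],-15.3)
c=optics.read_camera('side'); np.savez(f'pics/side5.npz',**c);cv2.imwrite(f'pics/side5.png',cv2.resize(c['frame'][170:250,290:390,::-1],None,fx=7,fy=7,interpolation=2))
E
```

```text
time: 7.65
eef_pos: [519.0, -132.5, 180.1]
tcp_rot: [[0.262, 0.965, -0.0], [0.965, -0.262, 0.0], [0.0, -0.0, -1.0]]
wrist_force: [-0.5, 0.9, -1.4]
opening: 48.0
((337.96710205078125, 183.56524658203125), (13.997687339782715, 25.123239517211914), 99.00371551513672) [ 519.2 -127.3  225.8]
t 7.65 pos [ 519.  -132.5  180.1] F [-0.5  0.9 -1.4] T [-0.01  0.01 -0.02] open 48.0 d(m) [-0.0009  0.0002  0.0001] len 0.001 rot [-0.0003 -0.0003  0.0021]
```

View pics/side5.png

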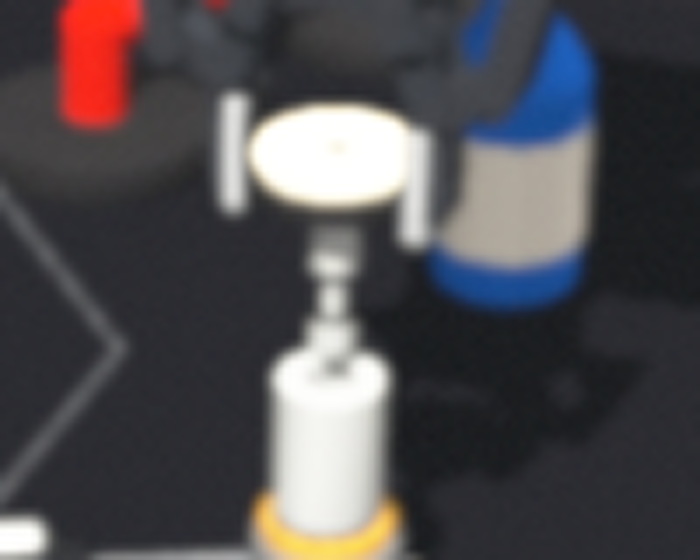

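The tip is centred just above the bore at crop (332,355), mouth at (331,375). Entering gently.

```bash
python3 -m handwheel '[[-0.0008,0.0002,0.003,0,0,0.002],[0,0,0.003,0,0,0],[0,0,0.003,0,0,0],[0,0,0.001,0,0,0],[0,0,0,0,0,0]]' 
python3 -c "
from h import *
delta([519,-133.4,168],-15.3)"
```

```text
time: 8.32
eef_pos: [519.1, -133.4, 169.8]
tcp_rot: [[0.264, 0.965, 0.0], [0.965, -0.264, 0.0], [0.0, 0.0, -1.0]]
wrist_force: [-0.5, 0.6, -2.3]
opening: 48.0
t 8.32 pos [ 519.1 -133.4  169.8] F [-0.5  0.6 -2.3] T [0.04 0.04 0.01] open 48.0 d(m) [ 0.     -0.0001  0.0018] len 0.002 rot [ 0.0002 -0.0003 -0.0001]
```

```bash
for i in 1 2 3; do python3 -m handwheel '[[0,0,0.002,0,0,0],[0,0,0.0,0,0,0]]' | egrep 'pos|force'; done
python3 -c "
from h import *
delta([519,-133.4,163],-15.3)
c=optics.read_camera('side'); np.savez(f'pics/side6.npz',**c);cv2.imwrite(f'pics/side6.png',cv2.resize(c['frame'][170:250,290:390,::-1],None,fx=7,fy=7,interpolation=2))"
```

```text
eef_pos: [519.2, -133.4, 167.8]
wrist_force: [0.2, 0.3, -1.9]
eef_pos: [519.2, -133.4, 165.7]
wrist_force: [0.2, -0.0, -2.1]
eef_pos: [519.2, -133.4, 163.5]
wrist_force: [-0.4, -0.4, -1.7]
t 9.07 pos [ 519.2 -133.4  163.5] F [-0.4 -0.4 -1.7] T [-0.03 -0.02 -0.01] open 47.9 d(m) [-0.     -0.0002  0.0005] len 0.001 rot [ 0.0004 -0.0003 -0.    ]
```

View pics/side6.png

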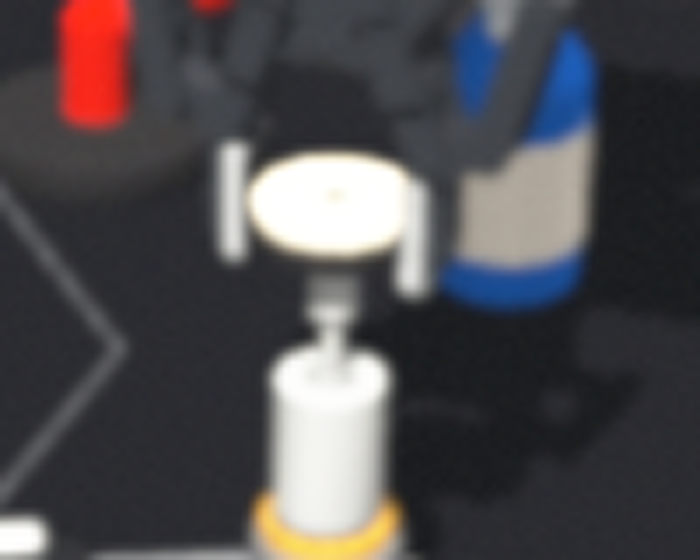

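The shank is in the bore: its lower land has disappeared into the mouth at (331,370). No contact force yet. Continuing in small steps.

```bash
python3 -m handwheel '[[0,0,0.0015,0,0,0],[0,0,0,0,0,0]]' | egrep 'pos|force'
python3 -m handwheel '[[0,0,0.0015,0,0,0],[0,0,0,0,0,0]]' | egrep 'pos|force'
python3 -m handwheel '[[0,0,0.0015,0,0,0],[0,0,0,0,0,0]]' | egrep 'pos|force'
```

```text
eef_pos: [519.3, -133.5, 162.2]
wrist_force: [1.6, 0.4, -1.7]
eef_pos: [519.3, -133.5, 160.5]
wrist_force: [-0.4, -0.6, -2.6]
eef_pos: [519.1, -133.6, 159.1]
wrist_force: [-1.5, -0.9, -0.6]
```

```bash
python3 -m handwheel '[[0,0,0.0015,0,0,0],[0,0,0,0,0,0]]' | egrep 'pos|force'
python3 -m handwheel '[[0,0,0.0015,0,0,0],[0,0,0,0,0,0]]' | egrep 'pos|force'
```

```text
eef_pos: [518.9, -133.6, 158.0]
wrist_force: [-4.4, -0.1, 1.3]
eef_pos: [518.5, -133.4, 156.4]
wrist_force: [-4.9, 1.0, 0.3]
```

```bash
python3 -m handwheel '[[0,0,0.0015,0,0,0],[0,0,0,0,0,0]]' | egrep 'pos|force'
python3 -m handwheel '[[0,0,0.0015,0,0,0],[0,0,0,0,0,0]]' | egrep 'pos|force'
python3 -m handwheel '[[0,0,0.0015,0,0,0],[0,0,0,0,0,0]]' | egrep 'pos|force'
python3 -m handwheel '[[0,0,0.0015,0,0,0],[0,0,0,0,0,0]]' | egrep 'pos|force'
python3 -c "
from h import *
delta([519,-133.4,150],-15.3)"
```

```text
eef_pos: [518.4, -133.4, 154.8]
wrist_force: [-2.6, 0.5, -0.7]
eef_pos: [518.3, -133.3, 152.9]
wrist_force: [-2.2, 0.2, -1.5]
eef_pos: [518.3, -133.3, 151.1]
wrist_force: [-2.8, 1.2, -1.9]
eef_pos: [518.3, -133.3, 149.4]
wrist_force: [-2.4, -1.3, -2.7]
t 11.38 pos [ 518.3 -133.3  149.4] F [-2.4 -1.3 -2.7] T [ 0.02  0.54 -0.02] open 48.1 d(m) [ 0.0001  0.0007 -0.0006] len 0.001 rot [-0.0019  0.     -0.0001]
```

```bash
python3 -m handwheel '[[0,0,0.0015,-0.002,0,0],[0,0,0,0,0,0]]' | egrep 'pos|force'
python3 -m handwheel '[[0,0,0.0015,0,0,0],[0,0,0,0,0,0]]' | egrep 'pos|force'
python3 -m handwheel '[[0,0,0.001,0,0,0],[0,0,0,0,0,0]]' | egrep 'pos|force'
python3 -c "
from h import *
delta([519,-133.4,150],-15.3)
c=optics.read_camera('side'); np.savez(f'pics/side7.npz',**c);cv2.imwrite(f'pics/side7.png',cv2.resize(c['frame'][170:250,290:390,::-1],None,fx=7,fy=7,interpolation=2))"
```

```text
eef_pos: [518.2, -133.3, 147.7]
wrist_force: [-3.1, 0.0, -3.0]
eef_pos: [518.2, -133.3, 146.0]
wrist_force: [-2.9, -1.5, -2.8]
eef_pos: [518.2, -133.3, 144.9]
wrist_force: [-2.8, -0.1, -2.7]
t 12.12 pos [ 518.2 -133.3  144.9] F [-2.8 -0.1 -2.7] T [0.04 0.53 0.02] open 48.1 d(m) [ 0.0002  0.0008 -0.0051] len 0.005 rot [ 0.      0.0001 -0.0001]
```

View pics/side7.png

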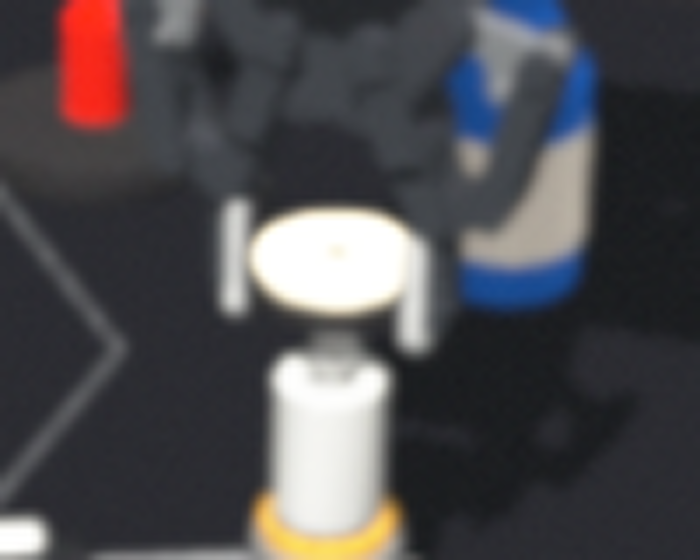

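The disc is unchanged between the fingers and the groove is now inside the mouth. I'll take 1 mm steps towards the click.

```bash
python3 -m handwheel '[[0,0,0.001,0,0,0],[0,0,0,0,0,0]]' | egrep 'pos|force'
python3 -m handwheel '[[0,0,0.001,0,0,0],[0,0,0,0,0,0]]' | egrep 'pos|force'
python3 -m handwheel '[[0,0,0.001,0,0,0],[0,0,0,0,0,0]]' | egrep 'pos|force'
```

```text
eef_pos: [518.2, -133.3, 143.8]
wrist_force: [-2.5, -0.3, -4.6]
eef_pos: [518.2, -133.3, 142.8]
wrist_force: [-3.3, -0.6, -2.6]
eef_pos: [518.2, -133.3, 141.7]
wrist_force: [-1.8, 0.4, -3.1]
```

```bash
python3 -m handwheel '[[0,0,0.001,0,0,0],[0,0,0,0,0,0]]' | egrep 'pos|force'
python3 -m handwheel '[[0,0,0.001,0,0,0],[0,0,0,0,0,0]]' | egrep 'pos|force'
python3 -c "
from h import *
delta([519,-133.4,150],-15.3)"
```

```text
eef_pos: [518.2, -133.3, 140.4]
wrist_force: [-0.4, -0.9, -4.9]
eef_pos: [518.4, -133.4, 139.4]
wrist_force: [-2.1, 0.2, -3.2]
t 13.43 pos [ 518.4 -133.4  139.4] F [-2.1  0.2 -3.2] T [ 0.    0.48 -0.01] open 48.3 d(m) [ 0.0001  0.0006 -0.0106] len 0.011 rot [ 0.0003  0.     -0.0001]
```

```bash
python3 -m handwheel '[[0,0,0.001,0,0,0],[0,0,0,0,0,0]]' | egrep 'pos|force'
python3 -m handwheel '[[0,0,0.001,0,0,0],[0,0,0,0,0,0]]' | egrep 'pos|force'
python3 -c "
from h import *
delta([519,-133.4,150],-15.3)"
```

```text
eef_pos: [518.6, -133.4, 138.8]
wrist_force: [-1.4, -0.3, -1.5]
eef_pos: [518.9, -133.5, 138.1]
wrist_force: [-2.4, -0.6, -0.0]
t 13.93 pos [ 518.9 -133.5  138.1] F [-2.4 -0.6 -0. ] T [-0.01  0.25 -0.02] open 48.3 d(m) [ 0.0001  0.0001 -0.0119] len 0.012 rot [ 0.0022  0.     -0.0001]
```

```bash
python3 -m handwheel '[[0,0,0.001,0.002,0,0],[0,0,0,0,0,0]]' | egrep 'pos|force'
python3 -m handwheel '[[0,0,0.001,0,0,0],[0,0,0,0,0,0]]' | egrep 'pos|force'
python3 -c "
from h import *
delta([519,-133.4,150],-15.3)"
```

```text
eef_pos: [519.2, -133.5, 137.5]
wrist_force: [-1.1, 0.3, 1.8]
eef_pos: [519.4, -133.5, 136.6]
wrist_force: [-0.4, 0.1, 2.7]
t 14.43 pos [ 519.4 -133.5  136.6] F [-0.4  0.1  2.7] T [-0.01  0.13  0.01] open 47.9 d(m) [ 0.     -0.0004 -0.0134] len 0.013 rot [ 0.0015 -0.0001 -0.0001]
```

```bash
python3 -m handwheel '[[0,0,0.0008,0,0,0],[0,0,0,0,0,0]]' | egrep 'pos|force'
python3 -m handwheel '[[0,0,0.0008,0,0,0],[0,0,0,0,0,0]]' | egrep 'pos|force'
```

```text
eef_pos: [519.5, -133.5, 135.9]
wrist_force: [0.1, 0.4, 2.2]
eef_pos: [519.6, -133.6, 135.8]
wrist_force: [-1.9, -0.3, 2.0]
```

```bash
python3 -m handwheel '[[0,0,0.001,0,0,0],[0,0,0,0,0,0]]' | egrep 'pos|force'
python3 -m handwheel '[[0,0,0.001,0,0,0],[0,0,0,0,0,0]]' | egrep 'pos|force'
python3 -c "
from h import *
delta([519,-133.4,150],-15.3)
c=optics.read_camera('side'); np.savez(f'pics/side8.npz',**c);cv2.imwrite(f'pics/side8.png',cv2.resize(c['frame'][170:250,290:390,::-1],None,fx=7,fy=7,interpolation=2))"
```

```text
eef_pos: [519.7, -133.7, 135.8]
wrist_force: [-1.9, -0.8, 2.1]
eef_pos: [519.8, -133.8, 135.8]
wrist_force: [-2.7, -0.2, 3.0]
t 15.43 pos [ 519.8 -133.8  135.8] F [-2.7 -0.2  3. ] T [0.04 0.41 0.04] open 47.8 d(m) [ 0.0002 -0.0008 -0.0142] len 0.014 rot [ 0.0038  0.0003 -0.0001]
```

View pics/side8.png

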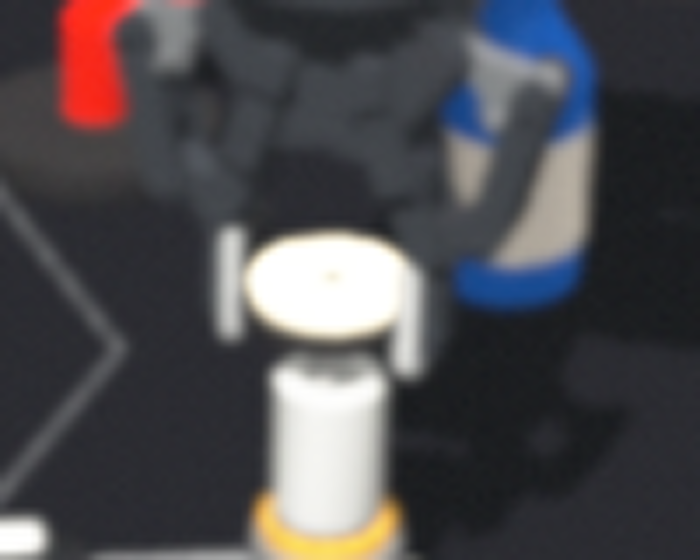

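Motion has stopped at TCP z 135.8. I'll read the force while pushing, with no relaxing row after it, to tell the ball from the hard stop.

```bash
python3 -m handwheel '[[0,0,0.001,0,0,0]]' | egrep 'pos|force'
python3 -m handwheel '[[0,0,0.0015,0,0,0]]' | egrep 'pos|force'
python3 -c "
from h import *
delta([519,-133.4,150],-15.3)"
```

```text
eef_pos: [519.9, -133.9, 135.5]
wrist_force: [-7.6, 1.3, 17.1]
eef_pos: [520.0, -133.9, 135.4]
wrist_force: [-9.8, 3.4, 21.9]
t 15.72 pos [ 520.  -133.9  135.4] F [-9.8  3.4 21.9] T [0.53 2.04 0.  ] open 47.9 d(m) [ 0.0002 -0.0011 -0.0146] len 0.015 rot [ 0.0049  0.0004 -0.0001]
```

That push of about 19–24 N with no motion is the hard stop, well past the 10 N click and above the task's 20 N limit. I'm relaxing the push now.

```bash
python3 -m handwheel '[[0,0,-0.0008,0,0,0],[0,0,0,0,0,0]]' | egrep 'pos|force'
python3 -c "
from h import *
delta([519,-133.4,150],-15.3)"
```

```text
eef_pos: [519.8, -133.9, 136.2]
wrist_force: [-1.2, 0.8, 2.5]
t 15.97 pos [ 519.8 -133.9  136.2] F [-1.2  0.8  2.5] T [ 0.    0.29 -0.05] open 47.9 d(m) [ 0.0003 -0.0008 -0.0138] len 0.014 rot [ 0.0044  0.0005 -0.0001]
```

Now a gentle pull to check that the ball holds it.

```bash
python3 -m handwheel '[[0,0,-0.0015,0,0,0]]' | egrep 'pos|force'
python3 -m handwheel '[[0,0,-0.0015,0,0,0]]' | egrep 'pos|force'
python3 -m handwheel '[[0,0,-0.001,0,0,0]]' | egrep 'pos|force'
```

```text
eef_pos: [519.7, -133.8, 137.3]
wrist_force: [-0.3, -0.3, 0.9]
eef_pos: [519.5, -133.8, 138.4]
wrist_force: [-1.4, -0.5, -4.3]
eef_pos: [519.1, -133.7, 138.8]
wrist_force: [-1.7, -0.6, -4.0]
```

The upward pull is resisted from about 138 mm, 3 mm above the stop, which is where a held pad should sit. Going back to neutral and releasing.

```bash
python3 -m handwheel '[[0,0,0.0012,0.004,0,0],[0,0,0,0,0,0]]' | egrep 'pos|force'
python3 -m handwheel '[[0,0,0,0,0,0],[0,0,0,0,0,0],[0,0,0,0,0,0],[0,0,0,0,0,0],[0,0,0,0,0,0]]' 0.072
python3 -c "
from h import *
delta([519,-133.4,200],-15.3)
c=optics.read_camera('side'); np.savez(f'pics/side9.npz',**c);cv2.imwrite(f'pics/side9.png',cv2.resize(c['frame'][170:250,290:390,::-1],None,fx=7,fy=7,interpolation=2))"
```

```text
eef_pos: [519.4, -133.8, 137.8]
wrist_force: [-0.4, 0.4, 0.3]
time: 17.23
eef_pos: [519.8, -133.8, 138.1]
tcp_rot: [[0.264, 0.965, -0.001], [0.965, -0.264, -0.0], [-0.0, -0.0, -1.0]]
wrist_force: [0.3, -0.2, -0.2]
opening: 72.0
t 17.23 pos [ 519.8 -133.8  138.1] F [ 0.3 -0.2 -0.2] T [-0.02 -0.02  0.  ] open 72.0 d(m) [ 0.0001 -0.0009 -0.0619] len 0.062 rot [-0.0005  0.0003 -0.    ]
```

View pics/side9.png

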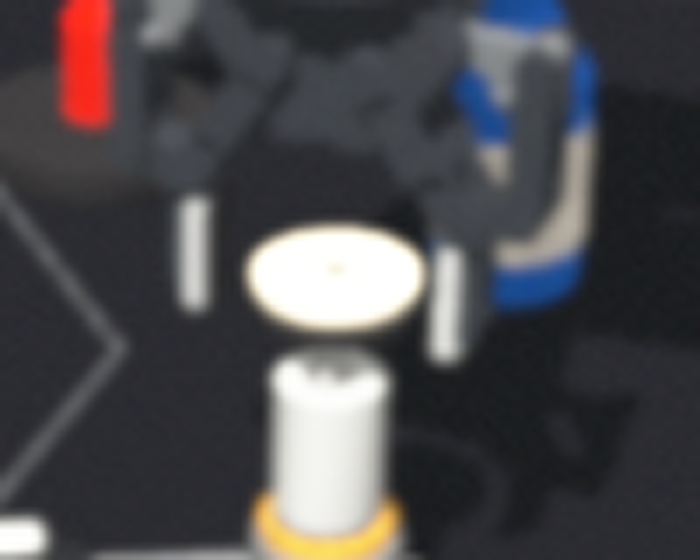

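The pad stays upright in the chuck, disc at (336,277), 2–3 mm above its stop position (284), with both fingers clear. Retreating straight up and checking the height.

```bash
python3 -m handwheel '[[0,0,-0.01,0,0,0],[0,0,-0.02,0,0,0],[0,0,-0.03,0,0,0],[0,0,-0.03,0,0,0],[0,0,-0.02,0,0,0],[0,0,0,0,0,0]]' | egrep 'pos|force'
python3 -m handwheel '[[-0.02,-0.05,-0.01,0,0,0],[-0.02,-0.05,-0.01,0,0,0],[-0.02,-0.05,-0.01,0,0,0],[-0.01,-0.03,0,0,0,0],[0,0,0,0,0,0],[0,0,0,0,0,0]]'  | egrep 'pos|force'
python3 - <<'E'
from h import *
for n in('side','top'):
    c=optics.read_camera(n); np.savez(f'pics/{n}10.npz',**c);cv2.imwrite(f'pics/{n}10.png',c['frame'][:,:,::-1])
    W=cloud(c); f=c["frame"];h=cv2.cvtColor(f,cv2.COLOR_RGB2HSV); m=((h[...,1]<70)&(h[...,2]>185)).astype(np.uint8); b=np.zeros_like(m)
    u,v=(337,209) if n=='side' else (338,250); b[v-10:v+11,u-16:u+17]=1; m&=b
    q=max(cv2.findContours(m,0,1)[0],key=cv2.contourArea); e=cv2.fitEllipse(q)
    mm=cv2.erode(m,np.ones((3,3)))>0; P=W[mm&(c["range_z"]>0)]; mid=np.median(P,0); k=abs(P[:,2]-mid[2])<6; P=P[k]
    A=np.c_[P[:,:2]-mid[:2],np.ones(len(P))]; co=np.linalg.lstsq(A,P[:,2],rcond=None)[0]
    print(n,e,"median",mid.round(1),"tilt slopes",co[:2].round(3),"plane@164",onplane(c,*e[0],164).round(1))
E
```

```text
eef_pos: [520.0, -133.8, 257.5]
wrist_force: [-0.7, 0.6, -0.8]
eef_pos: [322.5, -153.7, 282.2]
wrist_force: [-0.8, -0.3, 0.1]
side ((337.5, 209.25335693359375), (13.568854331970215, 24.08119010925293), 90.0) median [ 518.8 -129.7  165.7] tilt slopes [ 0.004 -0.021] plane@164 [ 519.1 -132.3  164. ]
top ((336.677490234375, 250.1444549560547), (22.639904022216797, 30.558170318603516), 88.5680160522461) median [ 518.6 -132.1  164.5] tilt slopes [-0.002 -0.   ] plane@164 [ 518.1 -129.6  164. ]
```

View pics/side10.png

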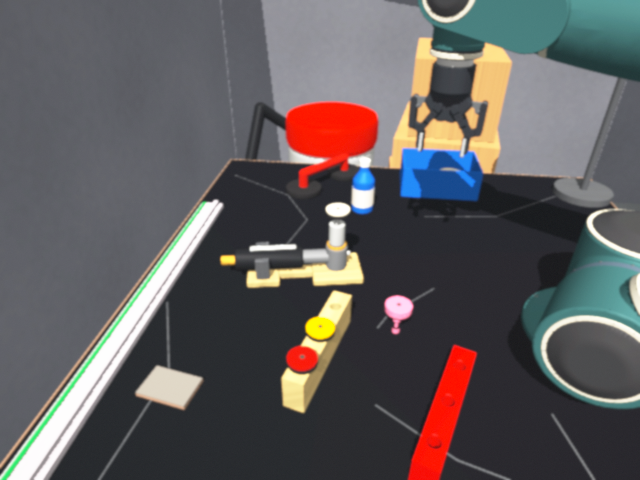

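View pics/top10.png

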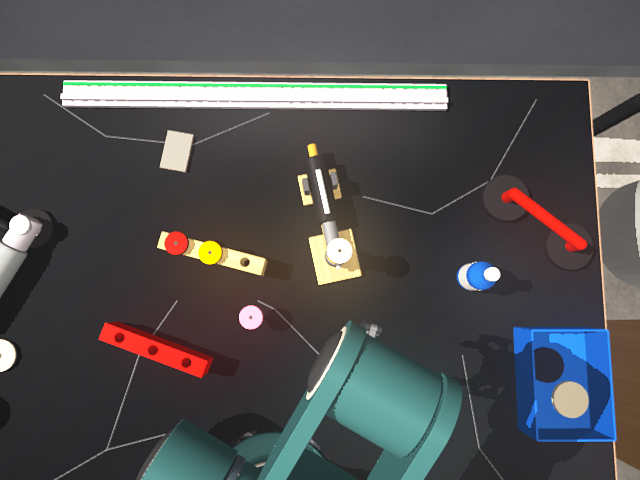

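The pad sits upright in the chuck (top view (339,251)) with the disc top at about 164.5 mm, and all else is in place. Handing in.

```bash
python3 -m handwheel '[[0,0,0,0,0,0],[0,0,0,0,0,0]]' | head -1; python3 -c "
from plant import job; print(job.job_done())"
```

```text
time: 19.12
the job is handed in; nothing more can be done
None
```

The white pad is fitted in the chuck and let go, and I handed the job in at about 19 s. One of my pushes exceeded your 20 N limit.

- **Overload:** while confirming the hard stop, the wrist force read up to 21.9 N, about 24 N with the pad's weight added back. That is just under the 25 N failure limit. I backed off at once; the stop plate may have yielded slightly, and I can't read its position to check.
- **Click:** I did not feel it as one sharp event. I inferred it from four signs:
  - The ball's side push faded at the expected depth.
  - The hard stop followed 2 to 3 mm lower.
  - A gentle pull was resisted about 3 mm above the stop.
  - After release the pad rose 2 to 3 mm and stayed there.
- **Final position:** the disc top is at about 164.5 mm in the top view, which puts the tip about 3 mm above the stop. That would mean an ejector reading of about 5 mm, though I couldn't read it directly. The side camera's depth gave 165.7 mm, within calibration error.
- **Alignment:** the disc shows no tilt in the top view and about 0.02 rad in the side view. It is on the chuck's axis by the top camera's depth. My outline fits put it 1 to 4 mm off in y; the top one was distorted by the bright chuck or foot plate beside the disc.
- **Surroundings:** the gripper is clear of everything. The other pads, the spray bottle and the offcut look unmoved in the final images.

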